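# Swing in the bails and stack a kit tray

### The job

Swing both steel bail arms of the grey crate fully in, so that they lie across its mouth. Then take the front wooden tray out of the sloped roller lane, letting the tray behind it roll down to the front stop, and set it gently, upright and released, in the middle of the crate's mouth on the two bails, its long sides along the crate's long sides. Do not disturb the glue bottle, the hammer and the small tin.

Things in the scene. Friction and masses are not known exactly. Their poses are not given: they have to be found in the camera images.
- crate: grey open crate, outside 180 (its x) x 260 (its y) x 110 mm high, walls 5 mm; does not shift. Origin at the centre of its underside; z up; y along its long side, about to the robot's left. Flat wooden pieces inside, below 35 mm. With the bails in, the two bars lie 106 mm apart with tops 118 mm up, so a tray standing on them has its centre 150.5 mm up
- bail_left (a joint): bail arm at the crate's left (+y) end: U of 8 mm steel bar, cross bar 196 mm along crate x on 65 mm arms. Pivot axis parallel to crate x, 118 mm from the crate's middle, 114 mm up. rad: 0 = fully out, 15 deg below level; 0.26 level, outward; 1.83 straight up; 3.40 = fully in, bar on the long rims. Starts 0 to 0.5. Stiff: stays where left, 1 to 2 N at the bar moves it
- bail_right (a joint): bail arm at the crate's right (-y) end: U of 8 mm steel bar, cross bar 196 mm along crate x on 65 mm arms. Pivot axis parallel to crate x, 118 mm from the crate's middle, 114 mm up. rad: 0 = fully out, 15 deg below level; 0.26 level, outward; 1.83 straight up; 3.40 = fully in, bar on the long rims. Starts 0 to 0.5. Stiff: stays where left, 1 to 2 N at the bar moves it
- bail_left_bar (a point): middle of the cross bar (8 mm round) of the left bail, moving with it
- bail_right_bar (a point): middle of the cross bar (8 mm round) of the right bail, moving with it
- tray_front_mid (a point): open plywood tray, outside 140 (its x) x 170 (its y) x 65 mm high, walls and floor 6 mm, loose, about 0.45 kg, lying tilted in the lane. A darker grip rib 14 mm thick runs across its middle along its y, level with the wall tops, 57 mm free each side of it (flat pieces below 20 mm). Point: tray centre, 32.5 mm below the rib's top; z = tray's own up. Front (lower) tray, against the stop
- tray_rear_mid (a point): open plywood tray, outside 140 (its x) x 170 (its y) x 65 mm high, walls and floor 6 mm, loose, about 0.45 kg, lying tilted in the lane. A darker grip rib 14 mm thick runs across its middle along its y, level with the wall tops, 57 mm free each side of it (flat pieces below 20 mm). Point: tray centre, 32.5 mm below the rib's top; z = tray's own up. Rear tray: rolls down once the front is lifted
- lane_stop (a point): lower end of the fixed roller lane, where the roller plane meets the stop's inner face, mid-width; z up, x level, pointing uphill. The lane rises at 23 deg. The stop (8 mm thick) stands 20 mm, the side rails 12 mm above the rollers; channel 180 mm wide. A tray against the stop has its centre 70 mm up the lane, 32.5 mm off the rollers, 77 mm from here
- glue: white glue bottle with orange cap, 56 mm across, 170 mm tall, standing; origin at the centre of its underside; leave alone
- hammer: claw hammer lying on the table beyond the crate; leave alone
- tin: small steel tin, 68 mm across, 60 mm tall, standing; origin at the centre of its underside; leave alone

How it is judged:
By the outcome, as a careful person would: the job done as asked, in the order asked, and still so for the second after the job is handed in, with the robot touching nothing.
It also fails if it takes over 72 s, if anything falls off the work surface, if the arm or the gripper's body presses on something with over 40 N, if the wrist force passes 120 N, or if a joint passes its speed limit or range.

### The arm

A 6-joint arm with a two-finger parallel gripper is mounted at the origin on the work surface. World frame = base frame: x ahead of the robot, y to its left, z up, the work surface at z = 0. Lengths are in mm, angles in rad, forces in N, time in s.
With the tool pointing down it reaches from about 300 to 775 mm from the base axis. Payload 14.6 kg.
Tool frame: the origin (TCP) lies on the centre line of the jaws, within the pads' length; the fingertips stand manip.finger_overhang ahead of it and the grasp point (between the pads) lies 11 mm behind it (manip.finger_overhang is the distance from the TCP to the fingertips, in mm); y points along the fingers, x is the direction in which the jaws open and shut, and the axes are right-handed (so a half turn about y gives the same grasp; the last joint's range is limited). The gripper opens to 94 mm and grips with 3 to 60 N. Pads are 16 mm wide; open, the fingers measure 119 mm over their backs; the gripper's body (75 mm by 177 mm) begins 78 mm behind the grasp point.
Start: joints at [-1.276, 0.3, 1.521, -0, 1.321, -0.067], TCP at [194.67, -514.386, 213.446] pointing down, gripper open.
Joint ranges: [-3.03, 3.03], [-0.79, 2.21], [0.23, 2.52], [-1.04, 4.18], [0, 3.07], [-2.55, 2.55]. Speed limits (rad/s): [2.22, 2.22, 2.57, 3.14, 3.14, 3.14].

### API

Orientations are given as [roll, pitch, yaw] about the fixed x, y, z axes, in that order (R = Rz(yaw) Ry(pitch) Rx(roll)).
In Python, from cell import monitor, viewer, ticket, manip gives the robot as it stands.
- The arm moves only by the shell command python3 -m jog 'ROWS' [FORCE]. ROWS is JSON, a list of rows, each an object of numbers: "grip": the finger opening in cm, from 0 to 9.4; "dx", "dy", "dz": the shift along the tool's x, y, z in cm; "spin": the turn about the tool's y in degrees. In form: [{"grip": .., "dx": .., "dy": .., "dz": .., "spin": ..}, ...]. A call has 1 to 20 rows; each row is the pose to reach, as a shift and turn from the pose commanded when the call began, along the tool's axes at that moment; what a row does not reach only later rows make up. A row lasts 1/8 s, in which the tool goes at most 62.5 mm and 10.7 degrees, less where a joint would pass 70% of its speed; a pose out of reach is approached as far as the arm can. A call with a gripper value outside its range is refused whole. The fingers move at their own pace and stop on an object; FORCE is the grip in N (left out, the last holds). Time passes only in rows, so rows that repeat a pose let the fingers close. It gives the time, the measured TCP pose, the force and the opening at its end, in the units of the state.
- monitor.read_state(): the state, without advancing time (a new reading comes with each control period).
- viewer.camera(name): name is "scene" or "top"; returns a dict with "color" (400x640x3 uint8, red, green, blue), "vertical_fov" (degrees; the focal length in pixels is half the picture's height over the tangent of half this angle, whatever the lens; pixels are square), "cx", "cy" (the principal point, pixels), "rvec" (rotation vector, rad) and "tvec" (3), from world to camera coordinates, as OpenCV has them. Camera axes: x right, y down, z forward; pixel columns grow to the right and rows downward; lengths in mm; the calibration is good to about 2 mm. A picture is of the moment at which its call begins. There is no depth.
- ticket.sign_off(): hands the job in, once; it reports no verdict.
The state is a dict: "clock": time; "joints": joint angles; "qd": joint speeds; "effort": joint torques, N m; "eef_pos": TCP position; "eef_rot": TCP orientation; "wrist_force": force on the tool from outside, world axes, zero at the start; "moment": the same for the moment, N m; "finger_gap": finger opening in mm.
Only numpy, scipy, OpenCV 4.12 (cv2) and the standard library are available. Lean on these libraries where they do the work, as an engineer would, in place of code of your own. Each camera call takes 0.05 s, during which the arm holds its last target. There are 200 camera calls.

## Working session

There is one attempt and no reset: what is moved stays moved. The work goes in short steps, Python scripts to look and compute and a shell command to move; the robot and the scene stay as the last step left them, time stands still between calls to the robot, and variables do not carry over. Pictures are saved under pics/ and viewed, about 8 in all and at most 12, crops included, and the job is handed in when it is done.

```bash
mkdir -p pics; ls; python3 - <<'E'
from cell import monitor, viewer, manip
import cv2,json,numpy as np
for n in("scene","top"):
    c=viewer.camera(n); cv2.imwrite(f"pics/{n}0.png",c["color"][...,::-1])
    print(n,{k:np.round(v,4).tolist() for k,v in c.items() if k!="color"})
print(manip.finger_overhang, monitor.read_state())
E
```

```text
pics
scene {'vertical_fov': 54.3572, 'cx': 322.6701, 'cy': 199.2732, 'rvec': [2.1087, 0.7255, -0.3357], 'tvec': [-466.036, -120.633, 1395.3176]}
top {'vertical_fov': 57.3348, 'cx': 318.9565, 'cy': 201.9109, 'rvec': [2.1913, -2.1815, 0.11], 'tvec': [-30.0051, 642.6608, 1092.2391]}
8.0 {'clock': 0.1, 'joints': array([-1.27560589e+00,  3.00396173e-01,  1.52153388e+00, -6.61775528e-06,
        1.32066749e+00, -6.66194013e-02]), 'qd': array([-0.00267241, -0.00110633, -0.00170673,  0.00173337,  0.00023212,
       -0.00138952]), 'effort': array([ 5.52449983e-04, -5.32644761e+01, -3.53288734e+01,  7.09023373e-02,
        2.35253636e-02, -5.58266095e-05]), 'eef_pos': array([ 194.60208476, -514.18102174,  212.94738538]), 'eef_rot': array([-1.57073583e+00,  1.00308198e-03, -1.20898482e+00]), 'wrist_force': array([0.73884437, 0.38110343, 0.34138871]), 'moment': array([-0.00452458, -0.02537144,  0.05700632]), 'finger_gap': 93.92862757120464}
```

View pics/scene0.png

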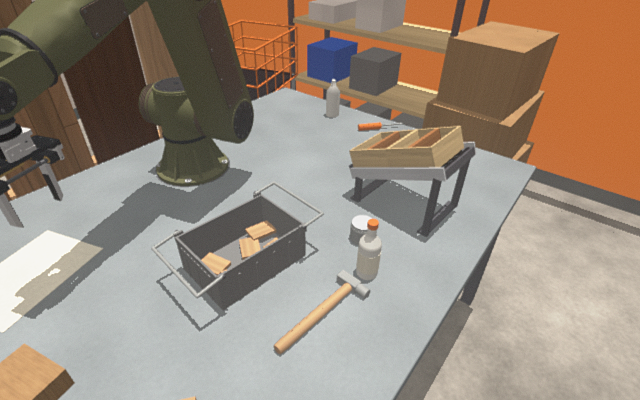

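View pics/top0.png

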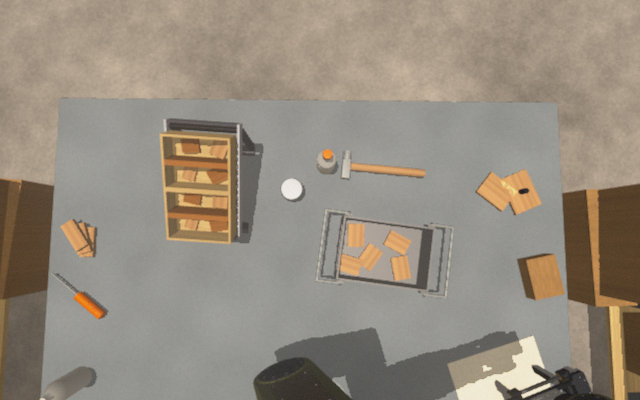

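```bash
python3 - <<'E'
import cv2,numpy as np
s=cv2.imread("pics/scene0.png");t=cv2.imread("pics/top0.png")
r=lambda im,x,y,w,h,f:cv2.resize(im[y:y+h,x:x+w],None,fx=f,fy=f,interpolation=cv2.INTER_CUBIC)
a=r(t,150,110,130,150,4)   # lane top
b=r(s,335,115,150,125,4)
a=a[:600];b=b
cv2.imwrite("pics/lane.png",np.hstack([a[:500,:400] if 0 else cv2.resize(r(t,155,110,110,145,4),None,fx=.86,fy=.86),np.zeros((499-0,1,3),np.uint8)[:int(580*.86)]]) if 0 else r(t,155,112,130,140,4))
cv2.imwrite("pics/lane_s.png",b)
cv2.imwrite("pics/crate.png",np.vstack([r(t,310,200,150,105,5)[:, :750]]))
E
```

```text
(no output)
```

View pics/lane.png

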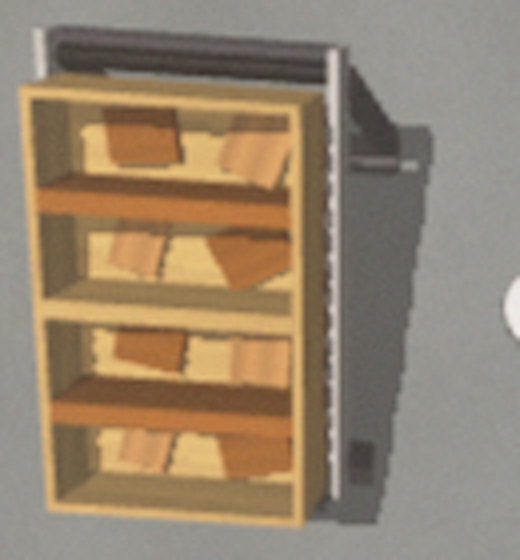

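View pics/lane_s.png

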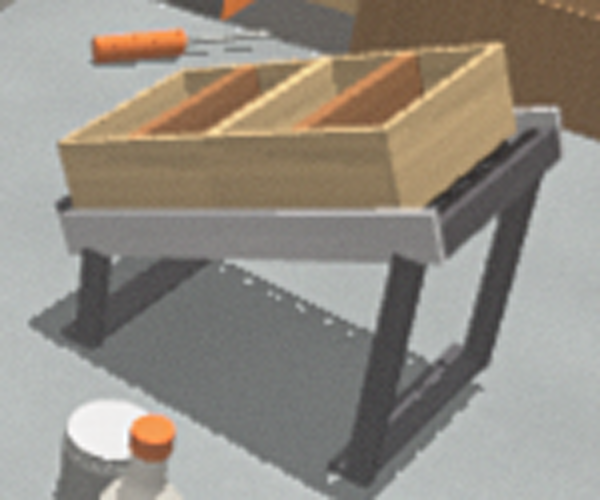

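View pics/crate.png

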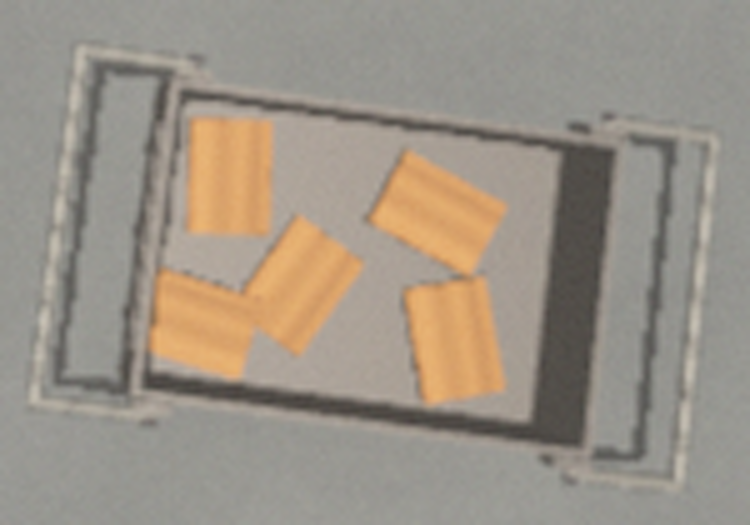

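```bash
cat > h.py <<'E'
import cv2,numpy as np
from scipy.optimize import least_squares
from scipy.spatial.transform import Rotation as Ro
C={'scene':(54.3572,322.6701,199.2732,[2.1087,.7255,-.3357],[-466.036,-120.633,1395.3176]),
'top':(57.3348,318.9565,201.9109,[2.1913,-2.1815,.11],[-30.0051,642.6608,1092.2391])}
def proj(n,P):
    v,cx,cy,r,t=C[n];f=200/np.tan(np.radians(v/2))
    K=np.array([[f,0,cx],[0,f,cy],[0,0,1.]])
    return cv2.projectPoints(np.atleast_2d(np.array(P,float)),np.array(r),np.array(t),K,None)[0][:,0]
def ray(n,uv,z):  # point on plane z
    return least_squares(lambda p:proj(n,[[p[0],p[1],z]])[0]-uv,[450,0]).x
def go(P,yaw):    # TCP target (mm), yaw(rad) -> row numbers
    from cell import monitor
    s=monitor.read_state();R=Ro.from_euler('xyz',s['eef_rot']).as_matrix()
    y0=s['eef_rot'][2];d=(y0-yaw+np.pi/2)%np.pi-np.pi/2
    print('shift cm',np.round(R.T@(np.array(P)-s['eef_pos'])/10,2),'spin',np.round(np.degrees(d),1),'pos',np.round(s['eef_pos'],1),'yaw',round(y0,3),'F',np.round(s['wrist_force'],1),'gap',round(s['finger_gap'],1),'t',round(s['clock'],2))
def Rz(a):return Ro.from_euler('z',a).as_matrix()
def crate2w(c,P):return np.array([c[0],c[1],0])+np.atleast_2d(P)@Rz(c[2]).T
def bar(th,side,x=0):
    a=th-.262;return [x,side*(118+65*np.cos(a)),114+65*np.sin(a)]
def lane2w(l,s,lat,h):
    a=np.radians(23);p=np.array([s*np.cos(a)-h*np.sin(a),lat,s*np.sin(a)+h*np.cos(a)])
    return np.array(l[:3])+Rz(l[3])@p
E
cat > fit.py <<'E'
from h import *
tc=lambda u,v,x,y,f:[x+(u+.5)/f-.5,y+(v+.5)/f-.5]
# lane / trays
sl=[(280,85),(280,-85),(0,-85),(0,85)]
T=np.array([tc(u,v,155,112,4) for u,v in[(22,88),(302,95),(302,524),(48,510)]])
S=np.array([tc(u,v,335,115,4) for u,v in[(500,45),(388,130),(60,143),(182,72)]])
def e(l):
    P=[lane2w(l,s,t,65) for s,t in sl]
    return np.r_[(proj('top',P)-T).ravel(),(proj('scene',P)-S).ravel()]
r=least_squares(e,[500,250,80,0],x_scale=[100,100,100,1]);print('lane',np.round(r.x,3),np.round(r.fun.reshape(-1,2),1).tolist())
l=r.x;print('front rib top',lane2w(l,70,0,65))
# crate
Tc=np.array([tc(u,v,310,200,5) for u,v in[(172,88),(135,397),(622,147),(587,450)]])
Bl=np.array([tc(u,v,310,200,5) for u,v in[(80,50),(33,403)]]);Br=np.array([tc(u,v,310,200,5) for u,v in[(715,133),(680,487)]])
Sc=np.array([[178,237],[306,228]])
def ec(c):
    o=proj('top',crate2w(c,[[90,130,110],[-90,130,110],[90,-130,110],[-90,-130,110]]))-Tc
    b=lambda th,s:crate2w(c,[np.array(bar(th,s,x))+[0,s*4,0] for x in(98,-98)])
    bl=proj('top',b(c[3],1))-Bl;br=proj('top',b(c[4],-1))-Br
    sb=proj('scene',b(c[4],-1))-[[209,291],[154,249]];sa=proj('scene',b(c[3],1))-[[323,214],[271,185]]
    return np.r_[o.ravel(),bl.ravel(),br.ravel(),sb.ravel()*.5,sa.ravel()*.5]
r=least_squares(ec,[450,-50,0,.26,.26],x_scale=[100,100,1,1,1]);c=r.x
print('crate',np.round(c,3),np.round(r.fun.reshape(-1,2),1).tolist())
for s,th in((1,c[3]),(-1,c[4])):print('bar',s,crate2w(c,[bar(th,s)]))
print('glue',ray('top',[328,155],170),'tin',ray('top',[291.5,189],60))
# grasp point at bar: TCP 11 mm below -> TCP z = z-11 
E
python3 fit.py
```

```text
lane [ 5.52285e+02  2.93054e+02  9.74520e+01 -5.90000e-02] [[-0.7, -1.0], [-0.5, 1.9], [0.7, -0.1], [0.3, -0.6], [1.0, -0.2], [-0.0, 0.2], [-0.9, 0.4], [-0.1, -0.5]]
front rib top [591.25412897 290.73711245 184.63585222]
crate [ 4.92369e+02 -2.12101e+02 -1.17000e-01  1.29000e-01  2.00000e-02] [[-1.1, -1.5], [-1.2, 0.9], [-0.1, -2.1], [0.9, 1.5], [-2.3, 1.0], [-1.2, -0.1], [-0.7, 0.3], [0.1, -1.4], [-6.1, 3.3], [-1.3, 0.5], [-0.3, 0.7], [1.3, -0.0]]
bar 1 [[513.68452671 -30.9265882  105.36912147]]
bar -1 [[ 471.20920291 -391.95984863   98.39432624]]
glue [757.94696724 -48.70248955] tin [678.15747466  55.26772947]
```

```bash
python3 -c "
from h import *
go([471.2,-392,200],-1.688)"
```

```text
shift cm [-1.64  1.3  30.19] spin 27.4 pos [ 194.6 -514.2  212.9] yaw -1.209 F [0.7 0.4 0.3] gap 93.9 t 0.1
```

```bash
python3 -m jog '[{"grip":4.5,"dx":-0.3,"dy":0.3,"dz":5,"spin":5},{"grip":4.5,"dx":-0.6,"dy":0.6,"dz":10,"spin":10},{"grip":4.5,"dx":-0.9,"dy":0.9,"dz":15,"spin":15},{"grip":4.5,"dx":-1.2,"dy":1.2,"dz":20,"spin":20},{"grip":4.5,"dx":-1.5,"dy":1.3,"dz":25,"spin":25},{"grip":4.5,"dx":-1.6,"dy":1.3,"dz":30.2,"spin":27.4},{"grip":4.5,"dx":-1.6,"dy":1.3,"dz":30.2,"spin":27.4},{"grip":4.5,"dx":-1.6,"dy":1.3,"dz":30.2,"spin":27.4}]' 15; python3 - <<'E'
from h import *
from cell import viewer
go([471.2,-392,87],-1.688)
t=viewer.camera("top")["color"][...,::-1];s=viewer.camera("scene")["color"][...,::-1]
a=cv2.resize(t[180:330,300:480],(480,400),interpolation=3);b=cv2.resize(s[170:320,130:250],(320,400),interpolation=3)
cv2.imwrite("pics/p6.png",np.hstack([a,b]))
E
```

```text
clock: 1.1
eef_pos: [471.0, -392.6, 200.0]
eef_rot: [-1.572, 0.0, -1.687]
wrist_force: [0.2, -0.2, 0.9]
finger_gap: 44.9
shift cm [-0.05 11.3   0.02] spin 0.1 pos [ 471.  -392.6  200. ] yaw -1.687 F [ 0.2 -0.2  0.9] gap 44.9 t 1.1
```

View pics/p6.png

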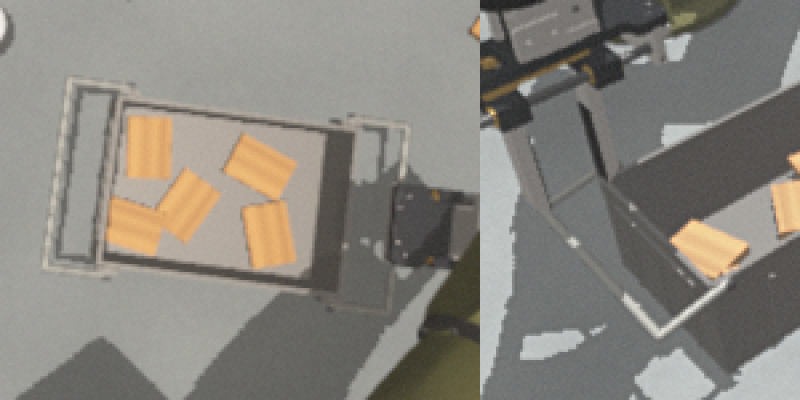

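```bash
python3 -m jog '[{"grip":4.5,"dx":-0.05,"dy":4},{"grip":4.5,"dx":-0.05,"dy":8},{"grip":4.5,"dx":-0.05,"dy":11.3},{"grip":4.5,"dx":-0.05,"dy":11.3},{"grip":0,"dx":-0.05,"dy":11.3},{"grip":0,"dx":-0.05,"dy":11.3},{"grip":0,"dx":-0.05,"dy":11.3},{"grip":0,"dx":-0.05,"dy":11.3}]' 15; python3 - <<'E'
from h import *
c=[492.369,-212.101,-.117]
for th in np.linspace(.02,3.4,17):
    p=crate2w(c,[bar(th,-1)])[0]-[0,0,11]
    a=np.array(bar(th,-1))-np.array(bar(.02,-1));print(round(th,2),'dx(-y)',round(-a[1]/10,2),'dy',round(-a[2]/10,2))
E
```

```text
0.02 dx(-y) -0.0 dy -0.0
0.23 dx(-y) 0.19 dy -1.36
0.44 dx(-y) 0.08 dy -2.72
0.65 dx(-y) -0.3 dy -4.04
0.86 dx(-y) -0.96 dy -5.24
1.08 dx(-y) -1.85 dy -6.28
1.29 dx(-y) -2.94 dy -7.12
1.5 dx(-y) -4.18 dy -7.7
1.71 dx(-y) -5.51 dy -8.01
1.92 dx(-y) -6.88 dy -8.03
2.13 dx(-y) -8.23 dy -7.77
2.34 dx(-y) -9.49 dy -7.23
2.56 dx(-y) -10.61 dy -6.43
2.77 dx(-y) -11.53 dy -5.43
2.98 dx(-y) -12.23 dy -4.24
3.19 dx(-y) -12.66 dy -2.94
3.4 dx(-y) -12.81 dy -1.58validation failed for argument at $[0]...
```

```bash
python3 -m jog '[{"grip":4.5,"dx":0,"dy":4,"dz":0,"spin":0},{"grip":4.5,"dx":0,"dy":8,"dz":0,"spin":0},{"grip":4.5,"dx":0,"dy":11.3,"dz":0,"spin":0},{"grip":4.5,"dx":0,"dy":11.3,"dz":0,"spin":0},{"grip":0,"dx":0,"dy":11.3,"dz":0,"spin":0},{"grip":0,"dx":0,"dy":11.3,"dz":0,"spin":0},{"grip":0,"dx":0,"dy":11.3,"dz":0,"spin":0},{"grip":0,"dx":0,"dy":11.3,"dz":0,"spin":0}]' 15
```

```text
clock: 2.2
eef_pos: [471.6, -392.7, 87.9]
eef_rot: [-1.57, -0.001, -1.687]
wrist_force: [-0.1, -9.8, -1.8]
finger_gap: 8.3
```

```bash
python3 -m jog '[{"grip":0,"dx":0.4,"dy":-1.4,"dz":0,"spin":0},{"grip":0,"dx":0.3,"dy":-2.7,"dz":0,"spin":0},{"grip":0,"dx":-0.1,"dy":-4.0,"dz":0,"spin":0},{"grip":0,"dx":-0.8,"dy":-5.2,"dz":0,"spin":0},{"grip":0,"dx":-1.7,"dy":-6.3,"dz":0,"spin":0},{"grip":0,"dx":-2.7,"dy":-7.1,"dz":0,"spin":0},{"grip":0,"dx":-4.0,"dy":-7.7,"dz":0,"spin":0},{"grip":0,"dx":-5.3,"dy":-8.0,"dz":0,"spin":0},{"grip":0,"dx":-6.7,"dy":-8.0,"dz":0,"spin":0}]' 15
```

```text
clock: 3.32
eef_pos: [479.1, -325.4, 166.9]
eef_rot: [-1.572, 0.0, -1.687]
wrist_force: [3.6, -2.0, -14.9]
finger_gap: 7.3
```

```bash
python3 -m jog '[{"grip":0,"dx":-0.7,"dy":0.3,"dz":0,"spin":0},{"grip":0,"dx":-1.35,"dy":0.6,"dz":0,"spin":0},{"grip":0,"dx":-2.6,"dy":1.1,"dz":0,"spin":0},{"grip":0,"dx":-3.7,"dy":1.9,"dz":0,"spin":0},{"grip":0,"dx":-4.6,"dy":2.9,"dz":0,"spin":0},{"grip":0,"dx":-5.3,"dy":4.1,"dz":0,"spin":0},{"grip":0,"dx":-5.8,"dy":5.4,"dz":0,"spin":0},{"grip":0,"dx":-5.9,"dy":6.7,"dz":0,"spin":0},{"grip":0,"dx":-5.9,"dy":6.9,"dz":0,"spin":0},{"grip":0,"dx":-5.9,"dy":6.9,"dz":0,"spin":0}]' 15
```

```text
clock: 4.58
eef_pos: [487.1, -265.4, 99.0]
eef_rot: [-1.569, 0.003, -1.687]
wrist_force: [4.7, 15.2, -0.1]
finger_gap: 7.3
```

```bash
python3 -m jog '[{"grip":3,"dx":-0.2,"dy":0,"dz":0,"spin":0},{"grip":4,"dx":-0.2,"dy":0,"dz":0,"spin":0},{"grip":4,"dx":-0.2,"dy":-2.5,"dz":0,"spin":0},{"grip":2,"dx":-0.2,"dy":-5,"dz":0,"spin":0},{"grip":0,"dx":-0.2,"dy":-5,"dz":0,"spin":0},{"grip":0,"dx":-0.2,"dy":-5,"dz":0,"spin":0},{"grip":0,"dx":-0.2,"dy":-5,"dz":0,"spin":0},{"grip":0,"dx":-0.2,"dy":-3.5,"dz":0,"spin":0},{"grip":0,"dx":-0.2,"dy":-3.0,"dz":0,"spin":0},{"grip":0,"dx":-0.2,"dy":-2.7,"dz":0,"spin":0},{"grip":0,"dx":-0.2,"dy":-2.5,"dz":0,"spin":0},{"grip":0,"dx":-0.2,"dy":-2.5,"dz":0,"spin":0}]' 15
```

```text
clock: 6.08
eef_pos: [486.1, -265.2, 125.5]
eef_rot: [-1.571, -0.0, -1.687]
wrist_force: [-12.3, 7.7, 27.5]
finger_gap: 0.4
```

```bash
python3 -m jog '[{"grip":2,"dx":0,"dy":-3,"dz":0,"spin":0},{"grip":4.5,"dx":0,"dy":-7.5,"dz":0,"spin":0}]' 15; python3 -c "
from h import *
go([513.7,-31.5,200],-1.688)
go([513.7,-31.5,95],-1.688)"
```

```text
clock: 6.32
eef_pos: [485.8, -265.1, 198.2]
eef_rot: [-1.573, 0.001, -1.687]
wrist_force: [0.3, -0.4, 0.5]
finger_gap: 17.0
shift cm [-23.52  -0.16   0.06] spin 0.0 pos [ 485.8 -265.1  198.2] yaw -1.687 F [ 0.3 -0.4  0.5] gap 17.0 t 6.33
shift cm [-23.51  10.34   0.08] spin 0.0 pos [ 485.8 -265.1  198.2] yaw -1.687 F [ 0.3 -0.4  0.5] gap 17.0 t 6.33
```

```bash
python3 -m jog '[{"grip":5,"dx":-5,"dy":0,"dz":0,"spin":0},{"grip":5,"dx":-10,"dy":0,"dz":0,"spin":0},{"grip":5,"dx":-15,"dy":0,"dz":0,"spin":0},{"grip":5,"dx":-20,"dy":0,"dz":0,"spin":0},{"grip":5,"dx":-23.5,"dy":0,"dz":0,"spin":0},{"grip":5,"dx":-23.5,"dy":0,"dz":0,"spin":0},{"grip":5,"dx":-23.5,"dy":4,"dz":0,"spin":0},{"grip":5,"dx":-23.5,"dy":8,"dz":0,"spin":0},{"grip":5,"dx":-23.5,"dy":10.3,"dz":0,"spin":0},{"grip":5,"dx":-23.5,"dy":10.3,"dz":0,"spin":0},{"grip":0,"dx":-23.5,"dy":10.3,"dz":0,"spin":0},{"grip":0,"dx":-23.5,"dy":10.3,"dz":0,"spin":0},{"grip":0,"dx":-23.5,"dy":10.3,"dz":0,"spin":0},{"grip":0,"dx":-23.5,"dy":10.3,"dz":0,"spin":0}]' 15;python3 - <<'E'
from h import *
for th in np.linspace(.13,3.4,17):
    a=np.array(bar(th,1))-np.array(bar(.13,1));print(round(th,2),'dx',round(-a[1]/10,2),'dy',round(-a[2]/10,2))
E
```

```text
clock: 8.07
eef_pos: [513.7, -32.0, 95.8]
eef_rot: [-1.57, -0.0, -1.687]
wrist_force: [-0.1, -0.2, -0.1]
finger_gap: 13.6
0.13 dx -0.0 dy -0.0
0.33 dx -0.04 dy -1.33
0.54 dx 0.19 dy -2.63
0.74 dx 0.68 dy -3.86
0.95 dx 1.41 dy -4.97
1.15 dx 2.35 dy -5.91
1.36 dx 3.46 dy -6.63
1.56 dx 4.7 dy -7.12
1.76 dx 6.0 dy -7.34
1.97 dx 7.33 dy -7.29
2.17 dx 8.62 dy -6.98
2.38 dx 9.81 dy -6.41
2.58 dx 10.87 dy -5.61
2.79 dx 11.75 dy -4.61
2.99 dx 12.4 dy -3.46
3.2 dx 12.8 dy -2.2
3.4 dx 12.94 dy -0.88
```

```bash
python3 -m jog '[{"grip":0,"dx":0,"dy":0,"dz":0,"spin":0},{"grip":0,"dx":0,"dy":0,"dz":0,"spin":0}]' 15
```

```text
clock: 8.32
eef_pos: [513.8, -31.0, 95.6]
eef_rot: [-1.57, 0.002, -1.687]
wrist_force: [1.8, 8.3, 1.0]
finger_gap: 7.5
```

```bash
python3 -m jog '[{"grip":0,"dx":-0.2,"dy":-1.3,"dz":0,"spin":0},{"grip":0,"dx":0,"dy":-2.6,"dz":0,"spin":0},{"grip":0,"dx":0.5,"dy":-3.8,"dz":0,"spin":0},{"grip":0,"dx":1.2,"dy":-4.8,"dz":0,"spin":0},{"grip":0,"dx":2.2,"dy":-5.7,"dz":0,"spin":0},{"grip":0,"dx":3.3,"dy":-6.4,"dz":0,"spin":0},{"grip":0,"dx":4.5,"dy":-6.9,"dz":0,"spin":0},{"grip":0,"dx":5.8,"dy":-7.1,"dz":0,"spin":0},{"grip":0,"dx":7.1,"dy":-7.0,"dz":0,"spin":0},{"grip":0,"dx":8.4,"dy":-6.7,"dz":0,"spin":0},{"grip":0,"dx":9.6,"dy":-6.1,"dz":0,"spin":0},{"grip":0,"dx":10.7,"dy":-5.3,"dz":0,"spin":0},{"grip":0,"dx":11.6,"dy":-4.3,"dz":0,"spin":0},{"grip":0,"dx":12.3,"dy":-3.1,"dz":0,"spin":0},{"grip":0,"dx":12.7,"dy":-1.9,"dz":0,"spin":0},{"grip":0,"dx":12.9,"dy":-0.6,"dz":0,"spin":0},{"grip":0,"dx":12.9,"dy":-0.4,"dz":0,"spin":0},{"grip":0,"dx":12.9,"dy":-0.4,"dz":0,"spin":0}]' 15
```

```text
clock: 10.58
eef_pos: [498.5, -159.8, 98.9]
eef_rot: [-1.572, 0.0, -1.687]
wrist_force: [-4.5, 2.4, 2.5]
finger_gap: 7.2
```

Release, then press down with closed fingertips as a check.

```bash
python3 -m jog '[{"grip":3,"dx":0,"dy":0,"dz":0,"spin":0},{"grip":4,"dx":0,"dy":0,"dz":0,"spin":0},{"grip":4,"dx":0,"dy":-2.5,"dz":0,"spin":0},{"grip":2,"dx":0,"dy":-5,"dz":0,"spin":0},{"grip":0,"dx":0,"dy":-5,"dz":0,"spin":0},{"grip":0,"dx":0,"dy":-5,"dz":0,"spin":0},{"grip":0,"dx":0,"dy":-5,"dz":0,"spin":0},{"grip":0,"dx":0,"dy":-3.5,"dz":0,"spin":0},{"grip":0,"dx":0,"dy":-3.0,"dz":0,"spin":0},{"grip":0,"dx":0,"dy":-2.7,"dz":0,"spin":0},{"grip":0,"dx":0,"dy":-2.6,"dz":0,"spin":0},{"grip":0,"dx":0,"dy":-2.6,"dz":0,"spin":0}]' 15; python3 -m jog '[{"grip":1.5,"dx":0,"dy":-4,"dz":0,"spin":0},{"grip":3,"dx":0,"dy":-9,"dz":0,"spin":0},{"grip":4.5,"dx":0,"dy":-15,"dz":0,"spin":0},{"grip":4.5,"dx":0,"dy":-19,"dz":0,"spin":0}]' 15; python3 - <<'E'
from h import *
l=[552.285,293.054,97.452,-.059]
g=lane2w(l,70,0,65-16);print(g)  # grasp point 16 below rib top
go([g[0],g[1],g[2]-11+100],-.059)
E
```

```text
clock: 12.08
eef_pos: [498.5, -160.0, 126.0]
eef_rot: [-1.571, 0.0, -1.687]
wrist_force: [-4.6, 2.5, 8.9]
finger_gap: 0.1
clock: 12.58
eef_pos: [498.8, -160.2, 318.3]
eef_rot: [-1.568, -0.001, -1.687]
wrist_force: [-0.1, 0.2, 0.3]
finger_gap: 37.0
[597.49571091 290.38346863 169.90791681]
shift cm [-45.9    5.92   4.56] spin 86.7 pos [ 498.8 -160.2  318.3] yaw -1.687 F [-0.1  0.2  0.3] gap 37.0 t 12.57
```

```bash
python3 -m jog '[{"grip":5,"dx":-4,"dy":0,"dz":0.4,"spin":-8},{"grip":5,"dx":-8.5,"dy":0,"dz":0.8,"spin":-17},{"grip":5,"dx":-13,"dy":0,"dz":1.3,"spin":-26},{"grip":5,"dx":-17.5,"dy":0,"dz":1.8,"spin":-35},{"grip":5,"dx":-22,"dy":0,"dz":2.2,"spin":-44},{"grip":5,"dx":-27,"dy":0,"dz":2.7,"spin":-53},{"grip":5,"dx":-32,"dy":0,"dz":3.2,"spin":-63},{"grip":5,"dx":-37,"dy":0,"dz":3.7,"spin":-73},{"grip":5,"dx":-41.5,"dy":0,"dz":4.2,"spin":-83},{"grip":5,"dx":-45.9,"dy":0,"dz":4.6,"spin":-93.3},{"grip":5,"dx":-45.9,"dy":5.9,"dz":4.6,"spin":-93.3},{"grip":5,"dx":-45.9,"dy":5.9,"dz":4.6,"spin":-93.3},{"grip":5,"dx":-45.9,"dy":5.9,"dz":4.6,"spin":-93.3}]' 15; python3 - <<'E'
from h import *
from cell import viewer
go([597.5,290.4,158.9],-.059)
t=viewer.camera("top")["color"][...,::-1];s=viewer.camera("scene")["color"][...,::-1]
a=cv2.resize(t[200:310,300:470],(464,300),interpolation=3);a2=cv2.resize(s[170:320,130:340],(400,286),interpolation=3)
b=cv2.resize(s[60:240,320:500],(400,400),interpolation=3)
a=cv2.resize(a,(400,259));cv2.imwrite("pics/p7.png",np.hstack([np.vstack([a,a2]),cv2.resize(b,(400,545))]))
E
```

```text
clock: 14.2
eef_pos: [598.2, 290.2, 258.8]
eef_rot: [-1.57, -0.002, -0.06]
wrist_force: [-0.6, -0.3, 1.1]
finger_gap: 50.5
shift cm [-0.09  9.99  0.01] spin -0.0 pos [598.2 290.2 258.8] yaw -0.06 F [-0.6 -0.3  1.1] gap 50.5 t 14.2
```

View pics/p7.png

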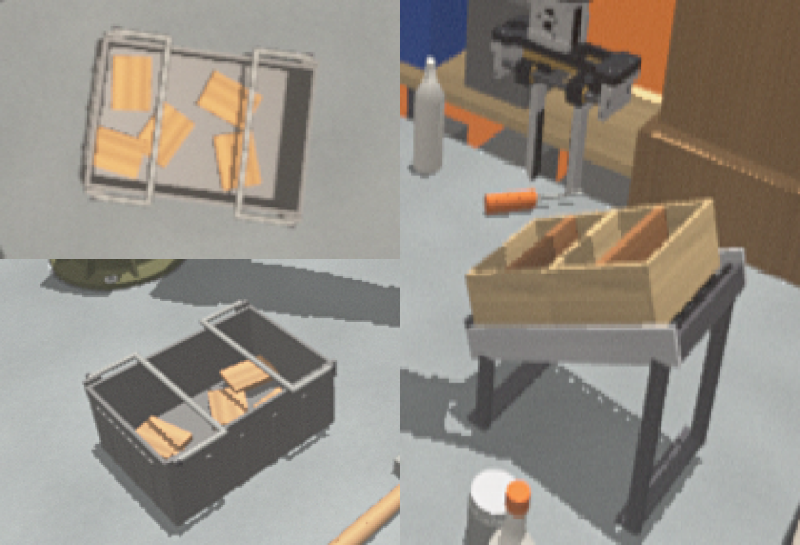

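```bash
python3 -m jog '[{"grip":4.2,"dx":-0.1,"dy":2,"dz":0,"spin":0},{"grip":4.2,"dx":-0.1,"dy":4,"dz":0,"spin":0},{"grip":4.2,"dx":-0.1,"dy":5.5,"dz":0,"spin":0},{"grip":4.2,"dx":-0.1,"dy":7,"dz":0,"spin":0},{"grip":4.2,"dx":-0.1,"dy":8.2,"dz":0,"spin":0},{"grip":4.2,"dx":-0.1,"dy":9.2,"dz":0,"spin":0},{"grip":4.2,"dx":-0.1,"dy":9.7,"dz":0,"spin":0},{"grip":4.2,"dx":-0.1,"dy":9.7,"dz":0,"spin":0}]' 12; python3 - <<'E'
from h import *
from cell import viewer
print(proj('scene',[598,290,251]),ray('top',[386.3,253.9],114))
go([597,290.4,161.6],-.059)
s=viewer.camera("scene")["color"][...,::-1]
cv2.imwrite("pics/p8.png",cv2.resize(s[60:200,330:490],(800,600),interpolation=3)[:, :])
E
```

```text
clock: 15.3
eef_pos: [596.6, 290.5, 159.3]
eef_rot: [-1.571, 0.0, -0.059]
wrist_force: [0.3, 0.2, 0.4]
finger_gap: 42.0
[[387.35989295 120.63654224]] [ 490.51127385 -214.66228931]
shift cm [ 0.04 -0.23 -0.01] spin 0.0 pos [596.6 290.5 159.3] yaw -0.059 F [0.3 0.2 0.4] gap 42.0 t 15.3
```

View pics/p8.png

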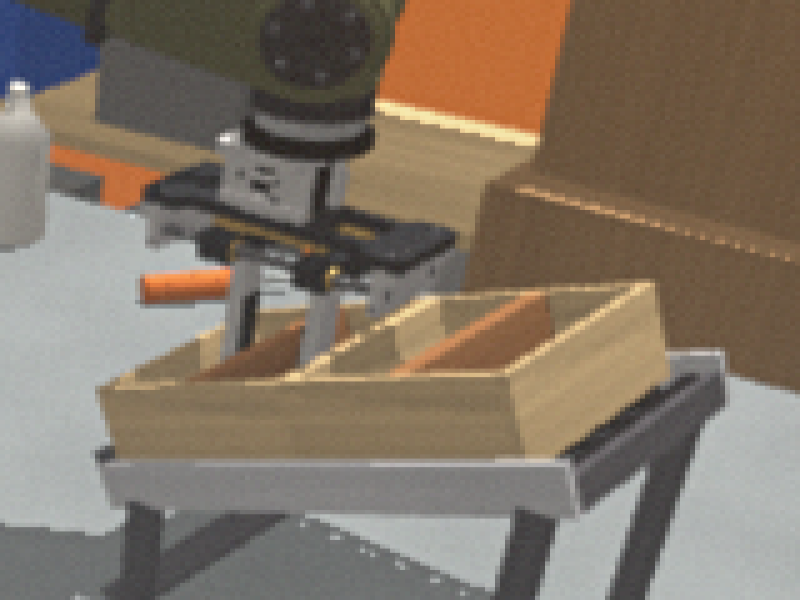

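```bash
python3 -m jog '[{"grip":0,"dx":0,"dy":0,"dz":0,"spin":0},{"grip":0,"dx":0,"dy":0,"dz":0,"spin":0},{"grip":0,"dx":0,"dy":0,"dz":0,"spin":0},{"grip":0,"dx":0,"dy":0,"dz":0,"spin":0},{"grip":0,"dx":0,"dy":0,"dz":0,"spin":0}]' 20
```

```text
clock: 15.98
eef_pos: [596.8, 290.6, 159.8]
eef_rot: [-1.57, -0.001, -0.059]
wrist_force: [-0.3, -0.7, 3.4]
finger_gap: 27.5
```

```bash
python3 -m jog '[{"grip":0,"dx":0,"dy":0,"dz":0,"spin":0},{"grip":0,"dx":-0.3,"dy":-0.7,"dz":0,"spin":0},{"grip":0,"dx":-0.6,"dy":-1.5,"dz":0,"spin":0},{"grip":0,"dx":-0.9,"dy":-2.2,"dz":0,"spin":0},{"grip":0,"dx":-1.2,"dy":-2.9,"dz":0,"spin":0},{"grip":0,"dx":-1.7,"dy":-3.7,"dz":0,"spin":0}]' 30
```

```text
clock: 16.73
eef_pos: [578.8, 291.4, 195.9]
eef_rot: [-1.572, 0.002, -0.059]
wrist_force: [-2.1, -0.2, -5.5]
finger_gap: 13.6
```

```bash
python3 -m jog '[{"grip":0,"dx":-0.5,"dy":-0.9,"dz":0,"spin":0},{"grip":0,"dx":-1.0,"dy":-1.9,"dz":0,"spin":0},{"grip":0,"dx":-1.5,"dy":-3.0,"dz":0,"spin":0},{"grip":0,"dx":-2.0,"dy":-4.2,"dz":0,"spin":0},{"grip":0,"dx":-2.5,"dy":-5.5,"dz":0,"spin":0},{"grip":0,"dx":-3.0,"dy":-7.0,"dz":0,"spin":0},{"grip":0,"dx":-3.2,"dy":-9.0,"dz":0,"spin":0},{"grip":0,"dx":-3.2,"dy":-11.0,"dz":0,"spin":0},{"grip":0,"dx":-3.2,"dy":-13.0,"dz":0,"spin":0},{"grip":0,"dx":-3.2,"dy":-14.0,"dz":0,"spin":0},{"grip":0,"dx":-3.2,"dy":-14.0,"dz":0,"spin":0}]' 30;  python3 - <<'E'
from h import *
from cell import viewer
go([491.5,-213.4,290],-.117)
s=viewer.camera("scene")["color"][...,::-1];t=viewer.camera("top")["color"][...,::-1]
cv2.imwrite("pics/p9.png",np.hstack([cv2.resize(s[40:240,320:500],(400,444),interpolation=3),cv2.resize(t[60:260,120:300],(400,444),interpolation=3)]))
E
```

```text
clock: 18.1
eef_pos: [547.8, 293.4, 337.1]
eef_rot: [-1.57, -0.001, -0.059]
wrist_force: [0.1, -0.9, -4.6]
finger_gap: 13.8
shift cm [ -2.65   4.68 -50.93] spin 3.3 pos [547.8 293.4 337.1] yaw -0.059 F [ 0.1 -0.9 -4.6] gap 13.8 t 18.1
```

View pics/p9.png

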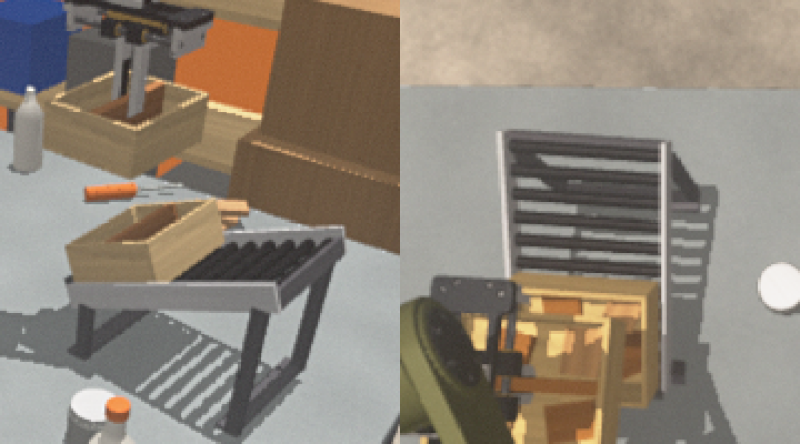

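```bash
python3 -m jog '[{"grip":0,"dx":0,"dy":0,"dz":-1.5,"spin":0},{"grip":0,"dx":-0.2,"dy":0,"dz":-4.5,"spin":0},{"grip":0,"dx":-0.5,"dy":0,"dz":-8.5,"spin":0.5},{"grip":0,"dx":-0.8,"dy":0,"dz":-13,"spin":1},{"grip":0,"dx":-1,"dy":0,"dz":-17.5,"spin":1.5},{"grip":0,"dx":-1.3,"dy":0,"dz":-22,"spin":2},{"grip":0,"dx":-1.6,"dy":0,"dz":-26.5,"spin":2.4},{"grip":0,"dx":-1.8,"dy":1,"dz":-31,"spin":2.8},{"grip":0,"dx":-2.0,"dy":2,"dz":-35.5,"spin":3},{"grip":0,"dx":-2.2,"dy":3,"dz":-40,"spin":3.3},{"grip":0,"dx":-2.4,"dy":4.5,"dz":-44,"spin":3.3},{"grip":0,"dx":-2.5,"dy":6,"dz":-47.5,"spin":3.3},{"grip":0,"dx":-2.6,"dy":8,"dz":-49.7,"spin":3.3},{"grip":0,"dx":-2.6,"dy":10,"dz":-50.8,"spin":3.3},{"grip":0,"dx":-2.6,"dy":11.5,"dz":-50.8,"spin":3.3},{"grip":0,"dx":-2.6,"dy":12,"dz":-50.8,"spin":3.3},{"grip":0,"dx":-2.6,"dy":12,"dz":-50.8,"spin":3.3}]' 30;  python3 - <<'E'
from h import *
from cell import viewer
go([491.8,-212.5,160],-.117)
s=viewer.camera("scene")["color"][...,::-1];t=viewer.camera("top")["color"][...,::-1]
cv2.imwrite("pics/p10.png",np.hstack([cv2.resize(s[120:320,140:340],(400,400),interpolation=3),cv2.resize(t[180:320,310:450],(400,400),interpolation=3)]))
E
```

```text
clock: 20.32
eef_pos: [491.9, -211.8, 216.7]
eef_rot: [-1.571, -0.0, -0.116]
wrist_force: [0.9, 0.7, -3.6]
finger_gap: 14.0
shift cm [-0.01  5.67 -0.07] spin 0.1 pos [ 491.9 -211.8  216.7] yaw -0.116 F [ 0.9  0.7 -3.6] gap 14.0 t 20.32
```

View pics/p10.png

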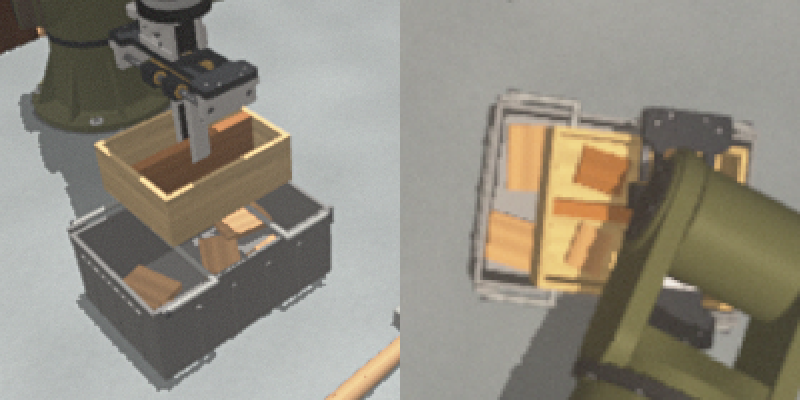

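```bash
python3 - <<'E'
from h import *
q=lambda a,b:np.array([[-a,-b],[a,-b],[a,b],[-a,b]])
def fit(obs,a,b,z,free):
    def e(p):
        zz=p[3]*100 if free else z
        P=crate2w([p[0]*100,p[1]*100,p[2]],np.c_[q(a,b),np.zeros(4)])+[0,0,zz]
        return (proj('scene',P)-obs).ravel()
    r=least_squares(e,[4.9,-2.1,-.11,z/100.]);print(np.round(r.x,3),np.round(r.fun.reshape(-1,2),1).tolist())
o=np.array([[97,143],[173,200],[291,142],[222,103]])/2+[140,120]
fit(o,70,85,241.7,1);fit(o,70,85,241.7,0)
fit(np.array([[175.7,235.1],[216.6,276.6],[305.9,226.7],[259.7,194.7]]),90,130,110,0)
E
```

```text
[ 4.727 -1.884 -0.141  2.01 ] [[2.9, 2.2], [-1.8, 1.5], [-0.4, -0.5], [-0.6, -3.7]]
[ 5.164 -2.225 -0.133  2.417] [[-0.7, 1.8], [-2.4, 3.2], [3.4, -1.6], [0.0, -6.2]]
[ 4.958 -2.124 -0.145  1.1  ] [[-0.9, 1.3], [-0.9, 1.3], [-0.1, -2.5], [2.3, -1.3]]
```

```bash
python3 - <<'E'
from h import *
A=ray('top',[(548-400)/2.857+310,125/2.857+180],241.7);B=ray('top',[(538-400)/2.857+310,291/2.857+180],241.7)
print(A,B,np.linalg.norm(A-B)); m=(A+B)/2; print('tray centre',m-85*np.array([.117,.993]))
s=cv2.imread('pics/p10.png')[90:260,80:310]; cv2.imwrite('pics/p11.png',cv2.resize(s,None,fx=3,fy=3,interpolation=2))
E
```

```text
[ 571.26791817 -129.39670209] [ 430.15567051 -120.01300215] 141.42390273196608
tray centre [ 490.76679434 -209.10985212]
```

View pics/p11.png

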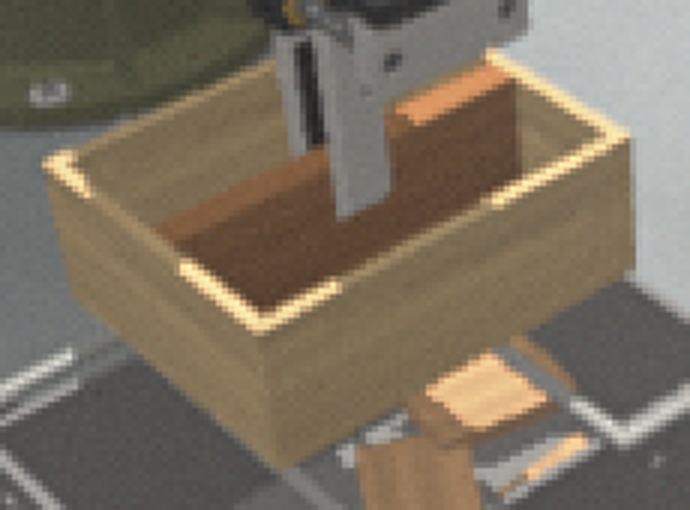

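```bash
python3 - <<'E'
from h import *
o=(np.array([[45,162],[258,332],[630,130],[75,295],[283,468],[635,270]])/3+[80,90])/2+[140,120]
L=np.array([[-70,-85,32.5],[70,-85,32.5],[70,85,32.5],[-70,-85,-32.5],[70,-85,-32.5],[70,85,-32.5]])
top=np.array([[(548-400)/2.857+310,125/2.857+180],[(538-400)/2.857+310,291/2.857+180]])
LT=np.array([[70,85,32.5],[-70,85,32.5]])
def e(p):
    f=lambda n,l:proj(n,crate2w([p[0]*100,p[1]*100,p[2]],l)+[0,0,p[3]*100])
    return np.r_[(f('scene',L)-o).ravel(),(f('top',LT)-top).ravel()]
r=least_squares(e,[4.9,-2.1,-.11,2.1]);print(np.round(r.x,3),np.round(r.fun.reshape(-1,2),1).tolist())
E
```

```text
[ 4.922 -2.096 -0.103  1.965] [[-0.9, 0.1], [0.4, -0.2], [-0.2, 0.1], [-0.7, 0.5], [0.1, 0.4], [-0.0, -1.1], [0.5, 0.4], [-1.5, -1.2]]
```

```bash
python3 -m jog '[{"grip":0,"dx":0,"dy":1,"dz":-0.1,"spin":0.5},{"grip":0,"dx":0,"dy":2,"dz":-0.3,"spin":1},{"grip":0,"dx":0,"dy":3,"dz":-0.3,"spin":1},{"grip":0,"dx":0,"dy":3.8,"dz":-0.3,"spin":1},{"grip":0,"dx":0,"dy":4.2,"dz":-0.3,"spin":1},{"grip":0,"dx":0,"dy":4.2,"dz":-0.3,"spin":1}]' 30; python3 -m jog '[{"grip":0,"dx":0,"dy":0.2,"dz":0,"spin":0},{"grip":0,"dx":0,"dy":0.4,"dz":0,"spin":0},{"grip":0,"dx":0,"dy":0.4,"dz":0,"spin":0}]' 30
```

```text
clock: 21.18
eef_pos: [491.5, -215.2, 174.3]
eef_rot: [-1.571, 0.0, -0.134]
wrist_force: [-0.2, -0.1, -2.8]
finger_gap: 13.7
clock: 21.55
eef_pos: [491.5, -215.2, 170.4]
eef_rot: [-1.571, 0.0, -0.134]
wrist_force: [0.3, 0.3, -3.6]
finger_gap: 14.0
```

```bash
python3 -m jog '[{"grip":0,"dx":0,"dy":0.2,"dz":0,"spin":0},{"grip":0,"dx":0,"dy":0.4,"dz":0,"spin":0},{"grip":0,"dx":0,"dy":0.4,"dz":0,"spin":0}]' 30
```

```text
clock: 21.92
eef_pos: [491.5, -215.2, 167.5]
eef_rot: [-1.571, -0.001, -0.134]
wrist_force: [-6.8, 3.8, 8.6]
finger_gap: 13.8
```

```bash
python3 -m jog '[{"grip":0,"dx":0,"dy":-0.1,"dz":0,"spin":0},{"grip":2,"dx":0,"dy":-0.1,"dz":0,"spin":0},{"grip":3,"dx":0,"dy":-0.1,"dz":0,"spin":0},{"grip":3.6,"dx":0,"dy":-0.1,"dz":0,"spin":0},{"grip":3.6,"dx":0,"dy":-0.1,"dz":0,"spin":0},{"grip":3.6,"dx":0,"dy":-1,"dz":0,"spin":0},{"grip":3.6,"dx":0,"dy":-3,"dz":0,"spin":0},{"grip":3.6,"dx":0,"dy":-6,"dz":0,"spin":0},{"grip":3.6,"dx":0,"dy":-10,"dz":0,"spin":0},{"grip":3.6,"dx":0,"dy":-14,"dz":0,"spin":0},{"grip":3.6,"dx":-4,"dy":-16,"dz":-4,"spin":0},{"grip":3.6,"dx":-8,"dy":-16,"dz":-9,"spin":0},{"grip":3.6,"dx":-12,"dy":-16,"dz":-14,"spin":0},{"grip":3.6,"dx":-15,"dy":-16,"dz":-19,"spin":0},{"grip":3.6,"dx":-17,"dy":-16,"dz":-24,"spin":0},{"grip":3.6,"dx":-17,"dy":-16,"dz":-26,"spin":0},{"grip":3.6,"dx":-17,"dy":-16,"dz":-26,"spin":0}]' 15; python3 - <<'E'
from h import *
from cell import viewer
s=viewer.camera("scene")["color"][...,::-1];t=viewer.camera("top")["color"][...,::-1]
cv2.imwrite("pics/s12.png",s);cv2.imwrite("pics/t12.png",t)
a=cv2.resize(t[190:310,300:470],(510,360),interpolation=3);b=cv2.resize(s[150:320,140:280+30],(290,290),interpolation=3)
c=cv2.resize(s[110:350,260:500],(290,290),interpolation=3);d=cv2.resize(t[90:290,150:450],(510,230))
L=np.vstack([a,d]);R=np.vstack([b,c,np.zeros((10,290,3),np.uint8)]);cv2.imwrite("pics/p12.png",np.hstack([L,R]))
E
```

```text
clock: 24.05
eef_pos: [287.9, -450.8, 326.5]
eef_rot: [-1.57, 0.0, -0.136]
wrist_force: [0.6, 0.8, -0.1]
finger_gap: 36.1
```

View pics/p12.png

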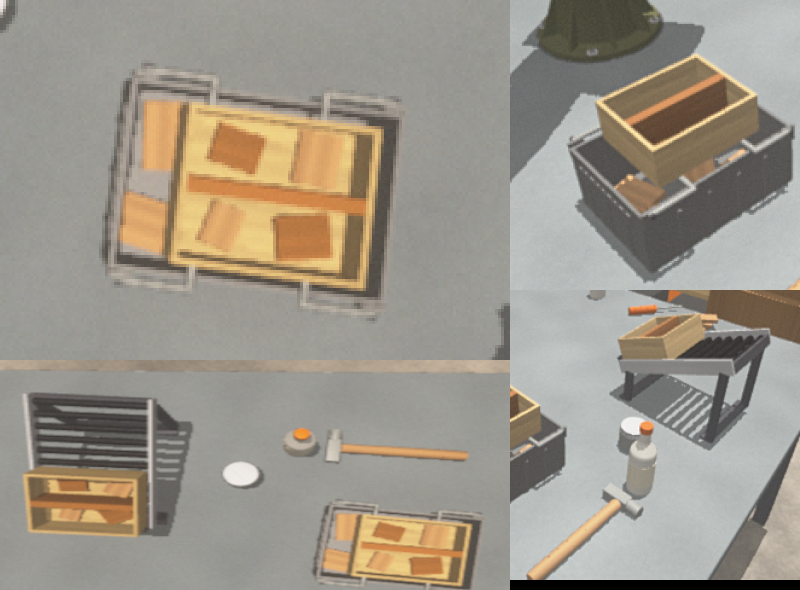

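```bash
python3 - <<'E'
from h import *
c=lambda P,o:np.array(P)/3+o-.33
T=c([(189,101),(383,128),(365,290),(168,264)],[300,190])
W=np.array([ray('top',p,183) for p in T]);print('tray',W.mean(0),'yaw x-axis',[np.round(np.arctan2(*(W[i]-W[j])[::-1]),3) for i,j in((0,3),(1,2))],'y',np.round(np.arctan2(*(-(W[1]-W[0]))[[0,1]]),3),np.linalg.norm(W[1]-W[0]),np.linalg.norm(W[0]-W[3]))
# crate: bail U outer corners at pivot ends (y=+-118..) : rim corners
Q=c([(216,76),(190,286),(325,95),(303,306)],[300,190])  # bar outer ends, bars in
V=np.array([ray('top',p,116) for p in Q]);print('crate by bars',V.mean(0),np.linalg.norm(V[0]-V[2]),np.linalg.norm(V[0]-V[1]),'yaw',np.arctan2(*(V[0]-V[1])[::-1]))
E
```

```text
tray [ 492.26562672 -215.19729824] yaw x-axis [np.float64(-0.135), np.float64(-0.132)] y 0.134 171.67183553755424 142.01137933969656
crate by bars [ 493.20610733 -213.09116197] 103.8806294957324 195.77393076400733 yaw -0.13154717514996841
```

```bash
python3 -c "
from cell import ticket
print(ticket.sign_off())"
```

```text
the job is handed in; nothing more can be done
None
```

The job is done and handed in at about 24 s of robot time.

- **Bails:** I gripped each bar and swung it fully in. Pressing down on each with closed fingertips met resistance at about 118 mm, so both lie on the rims.
- **Trays:** I lifted the front tray by its rib, square to the lane. It levelled in the grip but slipped down about 11 mm. I saw this before placing, and lowered until the wrist force showed contact. The pictures show the rear tray rolled down to the front stop.
- **Final checks:** The tray's centre measured (492, −215) mm against (493, −213) mm for the crate, so it is about 2 mm off centre. The yaw is −0.134 rad against −0.132 rad. It stands upright on both bails and is released, with the gripper well clear at near-zero wrist force.
- **Glue, hammer and tin:** In the last pictures they look untouched; I did not re-measure them.
- **Disagreements:** My estimates of the crate's pose differed by up to 3 mm and about 0.03 rad in yaw between pictures. One early fit of the tray in the grip was off because I misread its corners. I redid it from an enlarged crop.

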